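Load a closed row of vial blocks into the block heater

ROBOT

A 6-joint arm with a two-finger parallel gripper is mounted at the origin on the work surface. World frame = base frame: x ahead of the robot, y to its left, z up, the work surface at z = 0. Lengths are in mm, angles in rad, forces in N, time in s.
With the tool pointing down it reaches from about 275 to 1000 mm from the base axis. Payload 8.4 kg.
Tool frame: the origin (TCP) lies at the very end of the fingers, on their centre line; the grasp point (between the pads) lies 19 mm behind it; z points along the fingers, y is the direction in which the jaws open and shut (so a half turn about z gives the same grasp; the last joint's range is limited). The gripper opens to 85 mm and grips with 20 to 120 N. Pads are 22 mm wide; open, the fingers measure 114 mm over their backs; the gripper's body (76 mm by 85 mm) begins 54 mm behind the grasp point. The pads swing forward as they close: fully open they stand 13 mm farther back than shut.
Start: joints at [-1.304, 0.353, 1.633, -0, 1.155, -0.002], TCP at [165.983, -602.559, 231.281] pointing down, gripper open.
Joint ranges: [-2.63, 2.63], [-0.92, 2.1], [0.06, 2.66], [-1.3, 4.44], [0, 2.69], [-3.02, 3.02]. Speed limits (rad/s): [2.22, 2.22, 2.79, 3.14, 3.14, 3.14].

INTERFACE

Orientations are given as [roll, pitch, yaw] about the fixed x, y, z axes, in that order (R = Rz(yaw) Ry(pitch) Rx(roll)).
In Python, from rig import sense, grab_frame, get_calibration, sign_off, boxes_of, trace gives the robot as it stands.
- The arm moves only by the tool servo_tool, never from a script. Its argument "rows" is a list of rows, each a list of 3 entries, a list of its own where there are three numbers: the finger opening in mm, from 0 to 85.4, then the shift along the tool's x, y, z in mm, then the turn, a rotation vector about the tool's x, y, z in degrees. A call has 1 to 8 rows; each row shifts and turns the commanded pose from where the row before left it, along the tool's axes as they then stand; what a row does not reach is not made up. A row lasts 1/8 s, in which the tool goes at most 62.5 mm and 10.7 degrees, less where a joint would pass 70% of its speed; a pose out of reach is approached as far as the arm can. A call is refused whole if a number of a shift passes 62.5 or a number of a turn 10.7, either way. A call with a gripper value outside its range is refused whole. The fingers move at their own pace and stop on an object; "force" is the grip in N (left out, the last holds). Time passes only in rows, so rows that do not move let the fingers close. It gives the time, the measured TCP pose, the force and the opening at its end, in the units of the state.
- sense(): the state, without advancing time (a new reading comes with each control period).
- grab_frame(name): name is "scene" or "top" or "wrist"; returns the picture (384x512x3 uint8, blue, green, red); there is no depth.
- get_calibration(name): a dict with "intrinsics" (3x3 intrinsics, pixels), "world_to_cam" (4x4, takes a point from world to camera coordinates). Camera axes: x right, y down, z forward; pixel columns grow to the right and rows downward; lengths in mm; the calibration is good to about 2 mm. A picture is of the moment at which its call begins: read the wrist's pose just before it. get_calibration takes no time and is no camera call; for the wrist camera it gives the pose at the moment of the call.
- sign_off(): hands the job in, once; it reports no verdict.
Trained networks look in the newest picture that a camera, given by its name, has taken for a name from the list of things; names that differ only in an ending like _2 or _b are one class to them, and where a whole thing is asked for, a point or a joint stands for the part that bears it (a point fixed in the world has none). Each returns a list of dicts, best first, with "conf" (0 to 1); they miss things now and then, are a little off and sometimes report something else, mostly with a low value. They report only what shows in the picture. A call takes as long as a camera call.
- boxes_of(camera, thing): "centre" ([x, y, z] in mm, in the coordinates of the camera as it stood for that picture, good to about 4 mm: the middle of the surface that is visible of it).
- trace(camera, thing): "mask" (384x512 bool, what is visible of it).
The state is a dict: "clock": time; "qpos": joint angles; "qvel": joint speeds; "joint_efforts": joint torques, N m; "eef_pos": TCP position; "tcp_rot": TCP orientation; "contact_force": force on the tool from outside, world axes, zero at the start; "wrist_torque": the same for the moment, N m; "opening": opening from 0.0 (shut) to 1.0 (fully open).
Only numpy, scipy, OpenCV 4.12 (cv2) and the standard library are available. Lean on these libraries where they do the work, as an engineer would, in place of code of your own. Each camera call takes 0.05 s, during which the arm holds its last target. There are 200 camera calls.

TASK

Clear the small red-capped bottle out of the heater's bay and stand it upright on the round white tile. Straighten the three blocks on the loading tray into a row in front of the bay and add the stray orange-capped one in line at its tail, then push the four as one straight, closed row, without it buckling, splaying or opening up, fully home against the end of the bay. Nothing may fall over, and leave the other glassware and things on the bench where they are.

Things in the scene. Friction and masses are not known exactly. Their poses are not given: they have to be found in the camera images.
- tray: Block heater with loading tray, fixed, pose varies. Origin: middle of the bay mouth at bench level; x across the lane, y along it into the bay, z up. Flat floor throughout, 8 mm above the bench, 120 mm wide (bay 110). Open grey apron, no walls: y = -280 mm to the mouth at y = 0. Bay with black floor: y = 0 to 165 mm.
- bay_mouth (a point): Mouth of the bay, centre line, on the floor. From here to the bay's end run two light blue rails 8 mm thick, 14 mm high above the floor, 46 mm apart inside. In front of the mouth, from tray y = -31 mm to 0, they flare as a funnel, 57 mm apart inside at its outer end.
- bay_end (a point): Closed end of the bay, centre line, on the floor, 165 mm from the mouth: the flat face of the blue console, which is 110 mm wide, 90 mm long beyond this point and 93 mm tall above the bench, with a screen on top.
- block_a: Aluminium vial block, first of the row on the apron, nearest the bay, up to 18 mm out of line and turned up to 0.3 rad. 40 x 40 x 40 mm, flat square sides along its x and y axes, with four blue vial caps 14 mm in diameter standing 10 mm proud of the top (all within 16 mm of the centre, 50 mm total height). About 150 g (varies). Origin: centre of the underside, z up.
- block_b: Aluminium vial block, second of the row on the apron, likewise out of line. 40 x 40 x 40 mm, flat square sides along its x and y axes, with four blue vial caps 14 mm in diameter standing 10 mm proud of the top (all within 16 mm of the centre, 50 mm total height). About 150 g (varies). Origin: centre of the underside, z up.
- block_c: Aluminium vial block, third of the row on the apron, the present tail, farthest from the bay, likewise out of line. 40 x 40 x 40 mm, flat square sides along its x and y axes, with four blue vial caps 14 mm in diameter standing 10 mm proud of the top (all within 16 mm of the centre, 50 mm total height). About 150 g (varies). Origin: centre of the underside, z up.
- block_d: Aluminium vial block, the stray one, standing on the bench on the far side of the tray, turned any way. 40 x 40 x 40 mm, flat square sides along its x and y axes, with four orange vial caps 14 mm in diameter standing 10 mm proud of the top (all within 16 mm of the centre, 50 mm total height). About 150 g (varies). Origin: centre of the underside, z up.
- vial: Small round amber bottle with a red cap standing in the bay, 30 mm in diameter, straight-sided up to 45 mm, 80 mm tall with cap, about 70 g. Origin: centre of the underside.
- pad: Round white tile fixed on the bench, 80 mm in diameter, 6 mm thick: the bottle goes wholly onto it. Origin: centre of its underside.
- reagent: Bystander: large amber bottle, 58 mm in diameter, 120 mm tall. Origin: centre of the underside.
- beaker: Bystander: small empty glass beaker, 38 mm in diameter, 45 mm tall. Origin: centre of the underside.
- jar: Bystander: small glass jar with green lid, 38 mm in diameter, 45 mm tall. Origin: centre of the underside.
- washbottle: Bystander: white plastic wash bottle, 60 mm in diameter, 155 mm tall, on the right. Origin: centre of the underside.
- flask: Bystander: round glass flask on a cork ring, 100 mm in diameter, 156 mm tall, on the left. Origin: centre of the underside.
- spatula: Bystander: spatula lying on the bench on the robot's side of the tray, about 160 mm long, blue handle.

How it is judged (in metres and radians):
On the way:
1. the stray block stands on the tray as the tail of the row, in line, before the row enters the bay (x of block_d in the frame of tray between -0.012 and 0.012 m and y of block_d in the frame of tray below -0.09 m and horizontal distance between block_d and block_c below 0.08 m and horizontal distance between block_d and block_b above 0.07 m and z of block_d in the frame of tray below 0.013 m and angle between block_d's own z axis and vertical below 0.1 rad and y of block_a in the frame of tray below 0.01 m), for 0.2 s.
At the end, for the whole second after the job is handed in: All four blocks upright, at rest and released in the bay: centres within 6 mm of its centre line and at least 14 mm inside the mouth (at most 11 mm slack in all), square within 0.12 rad. The red-capped bottle upright, at rest on the white tile, within 26 mm of its centre (x of block_a in the frame of tray between -0.006 and 0.006 m and y of block_a in the frame of tray between 0.014 and 0.15 m and angle between each of block_a, block_b, block_c, block_d's own z axis and vertical below 0.08 rad and (angle between the x axis of block_a and the x axis of tray, either way round below 0.12 rad or angle between the y axis of block_a and the x axis of tray, either way round below 0.12 rad) and z of each of block_a, block_b, block_c, block_d in the frame of tray below 0.013 m and linear speed of each of block_a, block_b, block_c, block_d, vial below 0.02 m/s and x of block_b in the frame of tray between -0.006 and 0.006 m and y of block_b in the frame of tray between 0.014 and 0.15 m and (angle between the x axis of block_b and the x axis of tray, either way round below 0.12 rad or angle between the y axis of block_b and the x axis of tray, either way round below 0.12 rad) and x of block_c in the frame of tray between -0.006 and 0.006 m and y of block_c in the frame of tray between 0.014 and 0.15 m and (angle between the x axis of block_c and the x axis of tray, either way round below 0.12 rad or angle between the y axis of block_c and the x axis of tray, either way round below 0.12 rad) and x of block_d in the frame of tray between -0.006 and 0.006 m and y of block_d in the frame of tray between 0.014 and 0.15 m and (angle between the x axis of block_d and the x axis of tray, either way round below 0.12 rad or angle between the y axis of block_d and the x axis of tray, either way round below 0.12 rad) and horizontal distance between vial and pad below 0.026 m and angle between vial's own z axis and vertical below 0.1 rad and height (world z) of vial below 0.012 m); the robot touches nothing.
It fails at once if with block a 20 mm or more inside the bay, a block is over 12 mm off the centre line or a gap between neighbours is over 12 mm (y of block_a in the frame of tray above 0.02 m and (x of any of block_a, block_b, block_c, block_d in the frame of tray above 0.012 m or x of any of block_a, block_b, block_c, block_d in the frame of tray below -0.012 m or distance between block_a and block_b above 0.052 m or distance between block_b and block_c above 0.052 m or distance between block_c and block_d above 0.052 m)).
It fails at once if a block or the bottle is tipped over (angle between any of block_a, block_b, block_c, block_d, vial's own z axis and vertical above 0.5 rad).
It fails at once if a bystander is moved more than 25 mm or tipped over (distance of any of reagent, beaker, jar, washbottle, flask, spatula from where it was at the start of the episode above 0.025 m or angle between any of reagent, beaker, jar, washbottle, flask's own z axis and vertical above 0.4 rad).
It also fails if it takes over 69 s, if anything falls off the work surface, if the arm or the gripper's body presses on something with over 40 N, if the wrist force passes 120 N, or if a joint passes its speed limit or range.

## Working session

There is one attempt and no reset: what is moved stays moved. The work goes in short steps, Python scripts to look and compute and a tool call to move; the robot and the scene stay as the last step left them, time stands still between calls to the robot, and variables do not carry over. Pictures are saved under pics/ and viewed, about 8 in all and at most 12, crops included, and the job is handed in when it is done.

Besides the shell and the picture viewer there is one more tool, called after ">>>" by a JSON object that holds its "method" and its "body". servo_tool: Moves the arm, as the interface text tells. Its arguments: {"type":"object","properties":{"rows":{"type":"array","items":{"type":"array"}},"force":{"type":"number"}},"required":["rows"]}

```bash
ls; mkdir -p pics; cat > h.py <<'E'
import numpy as np, cv2
from rig import *
def cal(n):
    c=get_calibration(n); return np.array(c["intrinsics"]),np.array(c["world_to_cam"])
def ray(n,uv,z,c=None):
    K,T=c or cal(n); R,t=T[:3,:3],T[:3,3]
    o=-R.T@t; d=R.T@np.linalg.inv(K)@np.array([uv[0],uv[1],1.]); return o+d*(z-o[2])/d[2]
def proj(n,p,c=None):
    K,T=c or cal(n); q=K@(T[:3,:3]@np.array(p,float)+T[:3,3]); return q[:2]/q[2]
def w(n,pc,c=None):
    K,T=c or cal(n); return T[:3,:3].T@(np.array(pc)-T[:3,3])
E
python3 - <<'E'
from h import *
np.set_printoptions(precision=1,suppress=True)
s=sense();print(s["clock"],s["eef_pos"],s["tcp_rot"],s["opening"])
for n in("top","scene"):
    im=grab_frame(n);cv2.imwrite(f"pics/{n}0.png",cv2.resize(im,None,fx=1.5,fy=1.5,interpolation=cv2.INTER_CUBIC))
    K,T=cal(n);print(n,K.ravel(),-T[:3,:3].T@T[:3,3], T[:3,:3].ravel())
    for o in ["tray","block_a","block_d","vial","pad","reagent","beaker","jar","washbottle","flask","spatula"]:
        print(n,o,[(round(b["conf"],2),w(n,b["centre"])) for b in boxes_of(n,o)][:5])
E
```

```text
pics
0.0 [ 165.9 -602.1  230.5] [-3.1 -0.   0.3] 0.9972623922785345
top [392.1   0.  251.8   0.  392.1 188.8   0.    0.    1. ] [ 258.1    6.9 1223.5] [ 0.  -1.  -0.  -1.  -0.  -0.2  0.2  0.  -1. ]
top tray []
top block_a [(0.78, array([ 463.2, -141.8,   50.3])), (0.63, array([458.1, -88. ,  49.4])), (0.61, array([681. , 187.7,  35.9])), (0.5, array([455.1, -22. ,  50.2]))]
top block_d [(0.78, array([ 463.2, -141.8,   50.3])), (0.63, array([458.1, -88. ,  49.4])), (0.61, array([681. , 187.7,  35.9])), (0.5, array([455.1, -22. ,  50.2]))]
top vial [(0.57, array([445.3,  90.8,  60.5]))]
top pad [(0.67, array([ 676.2, -187.9,    1.5]))]
top reagent [(0.57, array([665.4,  -3.2,  80.2]))]
top beaker [(0.54, array([675.5, -96.3,  29.6]))]
top jar []
top washbottle [(0.82, array([ 582.3, -404. ,  108.8]))]
top flask [(0.64, array([475.4, 468. ,  79.2]))]
top spatula [(0.91, array([ 270. , -256.2,   -0.3]))]
scene [492.2   0.  258.7   0.  492.2 191.1   0.    0.    1. ] [1256.1  358.7 1141.9] [-0.4  0.9  0.   0.7  0.3 -0.6 -0.6 -0.2 -0.8]
scene tray [(0.95, array([476.2,  97.5,   7.3]))]
scen
[... 324 characters left out ...]
 46.6])), (0.52, array([471.7, -24.7,  50.3])), (0.51, array([479.9,  97.1,   9.7]))]
scene vial [(0.48, array([468.3,  96. ,  55.9]))]
scene pad [(0.92, array([ 682.4, -188.4,    7.1])), (0.38, array([ 676.9, -101.8,   29.6]))]
scene reagent [(0.91, array([697.7,   6.8,  75.8]))]
scene beaker [(0.48, array([675.4, -99.3,  29.1]))]
scene jar [(0.78, array([704.5,  97.9,  42.8])), (0.36, array([699.9,   3.5,  74.2]))]
scene washbottle [(0.78, array([ 610. , -403.5,   91.8])), (0.74, array([474.3, -86.2,  48.4])), (0.72, array([480.9,  93.7,  10.4]))]
scene flask [(0.69, array([510.8, 479.6,  76.1]))]
scene spatula [(0.83, array([ 277.1, -254.9,   -2.3])), (0.58, array([478.2,  97.9,   6.7]))]
```

View pics/top0.png

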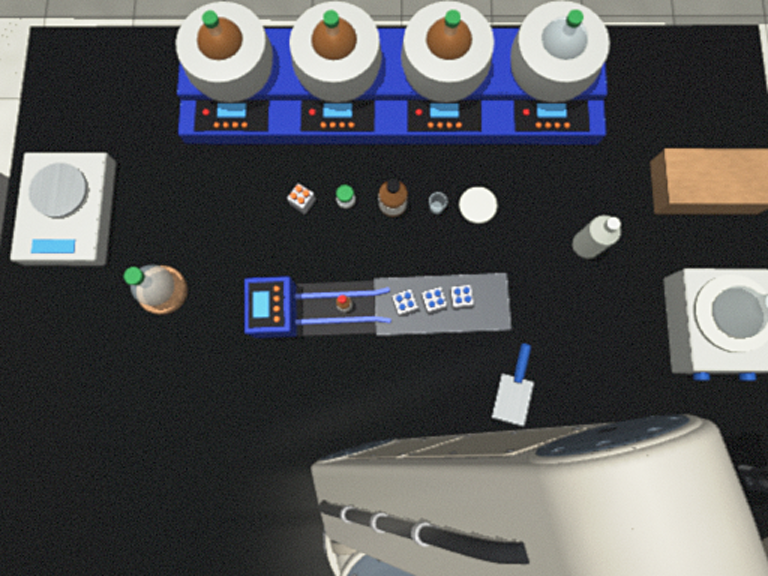

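View pics/scene0.png

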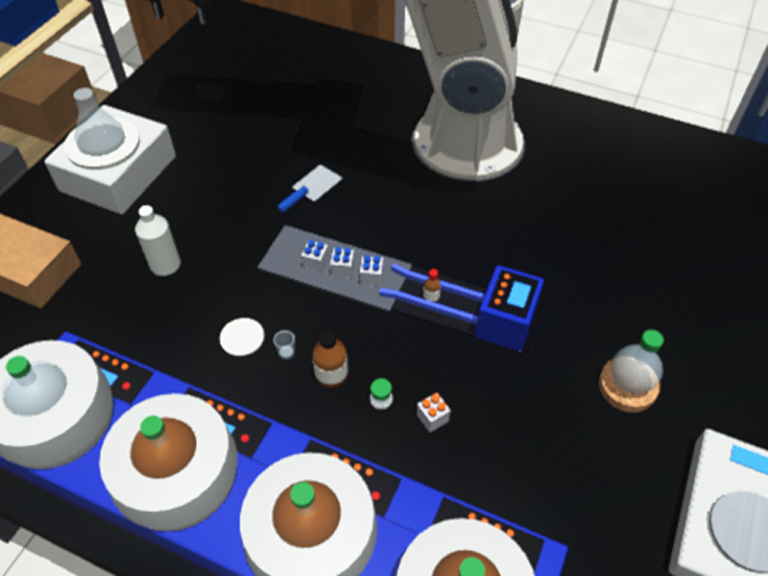

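Top: tray lane runs along about +y world, with the bay mouth near px (375,305) and the console at the left. Blocks a, b, c are near (404,301), (434,299), (462,295), the vial is at (344,303), stray block d at (300,197) and the pad at (478,205). The scene view agrees. Next I move over the tray for a wrist view.

```bash
cat >> h.py <<'E'
def pose():
    from scipy.spatial.transform import Rotation as Ro
    s=sense(); R=Ro.from_euler("xyz",s["tcp_rot"]).as_matrix(); return np.array(s["eef_pos"]),R,s
def plan(p1,yaw1,n,start=None,op=85):
    """start=(pos,yaw rad). prints rows in calls of 8"""
    if start is None:
        p,R,s=pose(); y0=np.arctan2(R[1,0],R[0,0]); tilt=np.degrees(np.arccos(-R[2,2])); print("tilt",round(tilt,2),"from",p.round(1),"yaw",round(np.degrees(y0),2),"clk",round(s["clock"],2))
    else: p,y0=np.array(start[0],float),start[1]
    d=(np.array(p1,float)-p)/n; dy=(yaw1-y0)/n; rows=[]
    for i in range(n):
        y=y0+i*dy; c,s_=np.cos(y),np.sin(y)
        rows.append([op,[round(float(d[0]*c+d[1]*s_),1),round(float(d[0]*s_-d[1]*c),1),round(float(-d[2]),1)],[0,0,round(float(-np.degrees(dy)),2)]])
    for i in range(0,n,8): print(str(rows[i:i+8]).replace(" ",""))
E
python3 - <<'E'
from h import *
plan([430,0,300],np.pi/2,14)
K,T=cal("wrist");p,R,s=pose()
print(K.round(0).ravel(), (R.T@(-T[:3,:3].T@T[:3,3]-p)).round(1), (T[:3,:3]@R).round(2))
E
```

```text
tilt 0.0 from [ 166.  -602.6  231.3] yaw 15.4 clk 1.2
[[85,[29.6,-36.5,-4.9],[0,0,-5.33]],[85,[32.9,-33.6,-4.9],[0,0,-5.33]],[85,[35.8,-30.4,-4.9],[0,0,-5.33]],[85,[38.5,-26.9,-4.9],[0,0,-5.33]],[85,[40.8,-23.2,-4.9],[0,0,-5.33]],[85,[42.8,-19.3,-4.9],[0,0,-5.33]],[85,[44.4,-15.3,-4.9],[0,0,-5.33]],[85,[45.7,-11.1,-4.9],[0,0,-5.33]]]
[[85,[46.5,-6.8,-4.9],[0,0,-5.33]],[85,[46.9,-2.4,-4.9],[0,0,-5.33]],[85,[47.0,1.9,-4.9],[0,0,-5.33]],[85,[46.6,6.3,-4.9],[0,0,-5.33]],[85,[45.8,10.6,-4.9],[0,0,-5.33]],[85,[44.6,14.8,-4.9],[0,0,-5.33]]]
[294.   0. 255.   0. 294. 190.   0.   0.   1.] [  67.1    0.2 -141.6] [[-0.    1.    0.  ]
 [-0.96 -0.   -0.26]
 [-0.26 -0.    0.96]]
```

>>> {"method": "servo_tool", "body": {"rows": [[85, [29.6, -36.5, -4.9], [0, 0, -5.3]], [85, [32.9, -33.6, -4.9], [0, 0, -5.3]], [85, [35.8, -30.4, -4.9], [0, 0, -5.3]], [85, [38.5, -26.9, -4.9], [0, 0, -5.3]], [85, [40.8, -23.2, -4.9], [0, 0, -5.3]], [85, [42.8, -19.3, -4.9], [0, 0, -5.3]], [85, [44.4, -15.3, -4.9], [0, 0, -5.3]], [85, [45.7, -11.1, -4.9], [0, 0, -5.3]]]}}

```text
clock: 2.2
eef_pos: [317.8, -257.2, 270.9]
tcp_rot: [3.141, 0.0, 1.012]
contact_force: [1.4, 0.3, -0.2]
opening: 0.995
```

>>> {"method": "servo_tool", "body": {"rows": [[85, [46.5, -6.8, -4.9], [0, 0, -5.3]], [85, [46.9, -2.4, -4.9], [0, 0, -5.3]], [85, [47, 1.9, -4.9], [0, 0, -5.3]], [85, [46.6, 6.3, -4.9], [0, 0, -5.3]], [85, [45.8, 10.6, -4.9], [0, 0, -5.3]], [85, [44.6, 14.8, -4.9], [0, 0, -5.3]], [85, [0, 0, 0], [0, 0, 0]]]}}

```text
clock: 3.08
eef_pos: [433.1, 1.5, 300.4]
tcp_rot: [3.14, -0.001, 1.569]
contact_force: [-0.0, -0.3, 1.0]
opening: 0.994
```

```bash
python3 - <<'E'
from h import *
np.set_printoptions(precision=1,suppress=True)
c=cal("wrist");p,R,s=pose();im=grab_frame("wrist");print(s["clock"],p,s["tcp_rot"],s["qpos"])
cv2.imwrite("pics/w1raw.png",im);cv2.imwrite("pics/w1.png",cv2.resize(im,None,fx=1.55,fy=1.55,interpolation=cv2.INTER_CUBIC))
np.savez("w1.npz",K=c[0],T=c[1])
for o in ["block_a","vial","pad","jar","beaker","reagent"]:
    print(o,[(round(b["conf"],2),w(0,b["centre"],c),proj(0,w(0,b["centre"],c),c)) for b in boxes_of("wrist",o)][:5])
E
```

```text
3.075 [433.1   1.5 300.4] [ 3.1 -0.   1.6] [-0.  -0.   1.9  0.   1.2  0. ]
block_a [(0.92, array([675.3, 179.3,  39.8]), array([452.4,  15. ])), (0.85, array([466. , -82. ,  46.8]), array([278. , 218.5])), (0.58, array([454.1, -24.3,  48. ]), array([270.2, 179.5]))]
vial [(0.88, array([455.2,  90.5,  65. ]), array([272.6,  90.9]))]
pad [(0.68, array([ 688.8, -171.1,    2. ]), array([409.3, 258.7]))]
jar [(0.8, array([678.9,  96.7,  46.2]), array([447.3,  86. ]))]
beaker [(0.61, array([675.9, -99.2,  29. ]), array([416.2, 224.4]))]
reagent [(0.59, array([666.3,   2.7,  79.5]), array([441.4, 163.5])), (0.54, array([673.3, -97.1,  29.1]), array([414.7, 223.1])), (0.4, array([454.2, -25.3,  48.3]), array([270.2, 180.2]))]
```

View pics/w1.png

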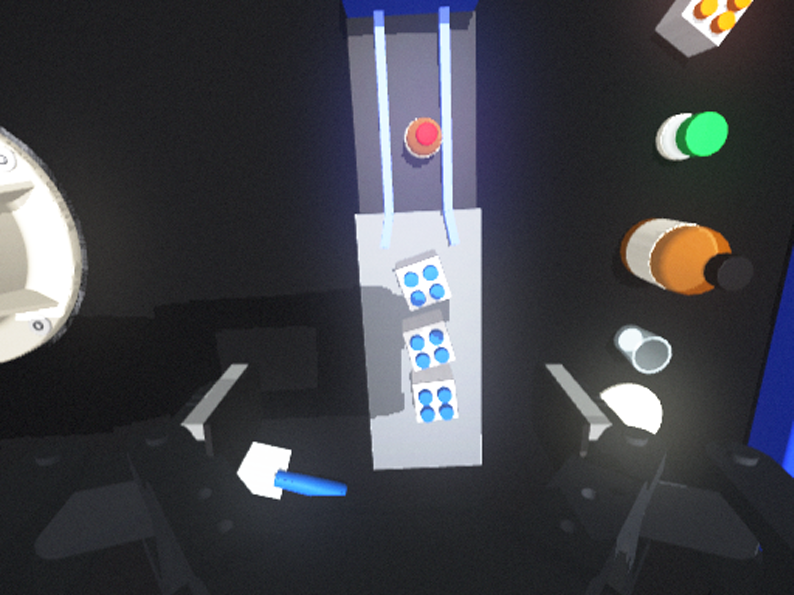

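The wrist view shows the lane, with the mouth corners at (356,214) and (481,209), the near end at (374,468) and (481,465), and the rails at x≈385–445. The blocks are at (423,283), (429,346), (437,401), the red cap at (426,132), and d at the top right corner. Measuring these now.

```bash
cat >> h.py <<'E'
def blobs(im,lo,hi,mn=8):
    m=cv2.inRange(cv2.cvtColor(im,cv2.COLOR_BGR2HSV),lo,hi); n,l,st,ce=cv2.connectedComponentsWithStats(m)
    return [(ce[i],st[i,4]) for i in range(1,n) if st[i,4]>=mn]
def four(P):
    """block centre & yaw (mod 90deg, -45..45) from 4 cap points"""
    P=np.array(P)[:,:2]; c=P.mean(0); a=np.angle(np.mean(np.exp(4j*(np.arctan2(*(P-c).T[::-1])-np.pi/4))))/4
    return c,np.degrees(a),np.linalg.norm(P-c,axis=1)
E
python3 - <<'E'
from h import *
np.set_printoptions(precision=1,suppress=True)
d=np.load("w1.npz");c=(d["K"],d["T"]);im=cv2.imread("pics/w1raw.png")
for p in [(356,214),(481,209),(481,465.5),(374,468.5)]: print("corner",ray(0,np.array(p)/1.55,8,c)[:2])
B=[(ce,a) for ce,a in blobs(im,(95,150,100),(115,255,255)) if 240<ce[0]<310 and 150<ce[1]<290]
for ce,a in B: print(ce,a,ray(0,ce,57,c)[:2])
for r in ((0,8),(172,180)):print("red",[(ce,a,ray(0,ce,86,c)[:2]) for ce,a in blobs(im,(r[0],170,120),(r[1],255,255))])
hsv=cv2.cvtColor(im,cv2.COLOR_BGR2HSV)
for row in (30,60,80,110,125): print(row,[(u,tuple(hsv[row,u])) for u in range(236,304,1) if hsv[row,u,2]>150])
E
```

```text
corner [396.4  28.6]
corner [514.1  32.8]
corner [ 526.8 -245.7]
corner [ 408.9 -249. ]
[277.  175.6] 66 [462.8 -16.9]
[264.7 179.9] 63 [446.2 -22.8]
[281.3 187.7] 62 [468.8 -33.7]
[269.  191.9] 66 [452.3 -39.7]
[280.8 217.5] 57 [469.  -76.7]
[268.6 221. ] 62 [452.  -81.9]
[284.5 228.9] 59 [474.6 -93.9]
[272.4 232.2] 60 [457.6 -98.9]
[274.6 261.5] 126 [ 461.3 -144.9]
[286.9 260. ] 126 [ 479.2 -142.4]
red []
red [(array([273.3,  89.6]), np.int32(23), array([454.7,  90.6]))]
30 [(242, (np.uint8(108), np.uint8(76), np.uint8(254))), (243, (np.uint8(99), np.uint8(26), np.uint8(255))), (244, (np.uint8(99), np.uint8(26), np.uint8(255))), (245, (np.uint8(99), np.uint8(26), np.uint8(255))), (246, (np.uint8(98), np.uint8(26), np.uint8(255))), (247, (np.uint8(100), np.uint8(28), np.uint8(255))), (248, (np.uint8(113), np.uint8(101), np.uint8(249))), (272, (np.uint8(119), np.uint8(42), np.uint8(151))), (280, (np.uint8(121), np.uint8(45), np.uint8(152))), (283, (np.uint8(115), np.uint8(156), np.uint8(221))), (284, (np.uint8(103), np.uint8(59), np.uint8(255))), (285, (np.uint8(99), np.uint8(26), np
[... 11172 characters left out ...]
.uint8(153))), (279, (np.uint8(122), np.uint8(56), np.uint8(156))), (280, (np.uint8(122), np.uint8(59), np.uint8(156))), (281, (np.uint8(123), np.uint8(57), np.uint8(151))), (282, (np.uint8(124), np.uint8(59), np.uint8(151))), (283, (np.uint8(123), np.uint8(55), np.uint8(154))), (284, (np.uint8(122), np.uint8(61), np.uint8(151))), (285, (np.uint8(116), np.uint8(138), np.uint8(216))), (286, (np.uint8(103), np.uint8(57), np.uint8(255))), (287, (np.uint8(99), np.uint8(28), np.uint8(255))), (288, (np.uint8(99), np.uint8(28), np.uint8(255))), (289, (np.uint8(99), np.uint8(28), np.uint8(255))), (290, (np.uint8(99), np.uint8(29), np.uint8(255))), (291, (np.uint8(100), np.uint8(32), np.uint8(255)))]
```

```bash
python3 - <<'E'
from h import *
y=np.radians(92.5)
plan([455,90.5,220],y,3); plan([455,90.5,24],y,5,([455,90.5,220],y))
E
```

```text
tilt 0.01 from [431.6  -1.8 299.8] yaw 89.49 clk 3.42
[[85,[30.8,7.5,26.6],[0,0,-1.0]],[85,[30.7,8.1,26.6],[0,0,-1.0]],[85,[30.5,8.6,26.6],[0,0,-1.0]]]
[[85,[0.0,0.0,39.2],[0,0,-0.0]],[85,[0.0,0.0,39.2],[0,0,-0.0]],[85,[0.0,0.0,39.2],[0,0,-0.0]],[85,[0.0,0.0,39.2],[0,0,-0.0]],[85,[0.0,0.0,39.2],[0,0,-0.0]]]
```

>>> {"method": "servo_tool", "body": {"rows": [[85, [30.8, 7.5, 26.6], [0, 0, -1]], [85, [30.7, 8.1, 26.6], [0, 0, -1]], [85, [30.5, 8.6, 26.6], [0, 0, -1]], [85, [0, 0, 45], [0, 0, 0]], [85, [0, 0, 45], [0, 0, 0]], [85, [0, 0, 45], [0, 0, 0]], [85, [0, 0, 41], [0, 0, 0]], [85, [0, 0, 20], [0, 0, 0]]]}}

```text
clock: 4.42
eef_pos: [454.0, 90.4, 22.1]
tcp_rot: [-3.139, 0.0, 1.615]
contact_force: [-0.4, -0.5, -0.6]
opening: 0.996
```

>>> {"method": "servo_tool", "body": {"rows": [[22, [0, 0, 0], [0, 0, 0]], [22, [0, 0, 0], [0, 0, 0]], [22, [0, 0, 0], [0, 0, 0]], [22, [0, 0, 0], [0, 0, 0]], [22, [0, 0, 0], [0, 0, 0]]], "force": 30}}

```text
clock: 5.05
eef_pos: [456.1, 91.5, 25.3]
tcp_rot: [3.139, -0.0, 1.616]
contact_force: [-0.3, -1.7, 5.0]
opening: 0.342
```

```bash
python3 - <<'E'
from h import *
np.set_printoptions(precision=1,suppress=True)
for n,(u,v) in (("top",(478,205)),("scene",(242,337))):
    im=cv2.imread(f"pics/{n}0.png");g=im.min(2)>130;_,l,st,ce=cv2.connectedComponentsWithStats(g.astype(np.uint8))
    k=l[v,u];c0=(ce[k]+.5)/1.5-.5;print(n,st[k],c0,ray(n,c0,6))
d=np.load("w1.npz");c=(d["K"],d["T"])
# right rim of pad in w1: rightmost (662,410), top (632,384)
print(ray(0,np.array((662,410))/1.55,6,c),ray(0,np.array((630,384))/1.55,6,c))
y=np.radians(92.5)
plan([455,91,130],y,2); plan([679,-188,130],y,9,([455,91,130],y),22);
E
```

```text
top [ 459  187   38   36 1078] [318.3 136.1] [ 676.1 -188.1    6. ]
scene [ 220  318   44   38 1322] [160.8 224.1] [ 681.  -188.6    6. ]
[ 717.4 -179.7    6. ] [ 679.2 -149.1    6. ]
tilt 0.14 from [456.1  91.5  25.3] yaw 92.61 clk 5.05
[[85,[-0.2,-0.6,-52.4],[0,0,0.05]],[85,[-0.2,-0.6,-52.4],[0,0,0.05]]]
[[22,[-32.1,23.5,-0.0],[0,0,-0.0]],[22,[-32.1,23.5,-0.0],[0,0,-0.0]],[22,[-32.1,23.5,-0.0],[0,0,-0.0]],[22,[-32.1,23.5,-0.0],[0,0,-0.0]],[22,[-32.1,23.5,-0.0],[0,0,-0.0]],[22,[-32.1,23.5,-0.0],[0,0,-0.0]],[22,[-32.1,23.5,-0.0],[0,0,-0.0]],[22,[-32.1,23.5,-0.0],[0,0,-0.0]]]
[[22,[-32.1,23.5,-0.0],[0,0,-0.0]]]
```

>>> {"method": "servo_tool", "body": {"rows": [[22, [0, 0, -50], [0, 0, 0]], [22, [0, 0, -56], [0, 0, 0]], [22, [-28, 21, 0], [0, 0, 0]], [22, [-32, 23, 0], [0, 0, 0]], [22, [-36, 26, 0], [0, 0, 0]], [22, [-36, 26, 0], [0, 0, 0]], [22, [-36, 26, 0], [0, 0, 0]], [22, [-36, 26, 0], [0, 0, 0]]]}}

```text
clock: 6.05
eef_pos: [613.1, -107.0, 131.0]
tcp_rot: [3.141, 0.0, 1.616]
contact_force: [-0.3, 1.0, -1.4]
opening: 0.341
```

>>> {"method": "servo_tool", "body": {"rows": [[22, [-34, 25, 0], [0, 0, 0]], [22, [-30, 22, 0], [0, 0, 0]], [22, [-20.5, 16, 0], [0, 0, 0]], [22, [0, 0, 30], [0, 0, 0]], [22, [0, 0, 35], [0, 0, 0]]]}}

```text
clock: 6.68
eef_pos: [679.9, -187.9, 65.8]
tcp_rot: [3.139, 0.001, 1.616]
contact_force: [0.9, 0.3, -0.9]
opening: 0.344
```

```bash
python3 - <<'E'
from h import *
plan([678,-188,22.5],np.radians(92.5),3,op=22);print(sense()["opening"])
E
```

```text
tilt 0.15 from [ 679.9 -187.9   65.8] yaw 92.57 clk 6.67
[[22,[-0.0,-0.6,14.4],[0,0,0.02]],[22,[-0.0,-0.6,14.4],[0,0,0.02]],[22,[-0.0,-0.6,14.4],[0,0,0.02]]]
0.3440066657245784
```

>>> {"method": "servo_tool", "body": {"rows": [[22, [0, 0, 22], [0, 0, 0]], [22, [0, 0, 15], [0, 0, 0]], [22, [0, 0, 5.5], [0, 0, 0]], [22, [0, 0, 0], [0, 0, 0]], [60, [0, 0, 0], [0, 0, 0]], [60, [0, 0, 0], [0, 0, 0]], [60, [0, 0, 0], [0, 0, 0]]]}}

```text
clock: 7.55
eef_pos: [679.2, -187.3, 22.8]
tcp_rot: [3.141, 0.0, 1.616]
contact_force: [0.9, -0.4, -0.1]
opening: 0.705
```

>>> {"method": "servo_tool", "body": {"rows": [[60, [0, 0, -30], [0, 0, 0]], [60, [0, 0, -55], [0, 0, 0]], [60, [0, 0, -55], [0, 0, 0]], [85, [35, 2, -30], [0, 0, 0]], [85, [45, 2, -18], [0, 0, 0]], [85, [45, 2, 0], [0, 0, 0]], [85, [45, 2, 0], [0, 0, 0]], [85, [45, 2, 0], [0, 0, 0]]]}}

```text
clock: 8.55
eef_pos: [679.2, 29.4, 210.8]
tcp_rot: [3.141, 0.0, 1.616]
contact_force: [1.3, 0.0, 0.2]
opening: 0.995
```

>>> {"method": "servo_tool", "body": {"rows": [[85, [45, 2, 0], [0, 0, 0]], [85, [40, 2, 0], [0, 0, 0]], [85, [18, 0, 0], [0, 0, 0]], [85, [0, 0, 0], [0, 0, 0]], [85, [0, 0, 0], [0, 0, 0]]]}}

```text
clock: 9.18
eef_pos: [678.6, 129.8, 210.5]
tcp_rot: [-3.141, 0.001, 1.616]
contact_force: [0.4, -1.3, -0.1]
opening: 0.992
```

```bash
python3 - <<'E'
from h import *
np.set_printoptions(precision=1,suppress=True)
c=cal("wrist");p,R,s=pose();im=grab_frame("wrist");print(s["clock"],p,s["tcp_rot"],s["opening"])
cv2.imwrite("pics/w2.png",im);np.savez("w2.npz",K=c[0],T=c[1])
B=[(ce,a) for ce,a in blobs(im,(8,150,150),(22,255,255))]
for ce,a in B: print(ce,a,ray(0,ce,49.5,c)[:2])
print([(b["conf"],w(0,b["centre"],c)) for b in boxes_of("wrist","block_d")])
t=grab_frame("top");cv2.imwrite("pics/t2.png",t)
print([(b["conf"],w("top",b["centre"])) for b in boxes_of("top","vial")])
E
```

```text
9.175 [678.6 129.8 210.5] [-3.1  0.   1.6] 0.992322602576077
[17.2 64.6] 34 [446.8 228.1]
[253.1 251.1] 120 [680.3  41.9]
[248.9 291.9] 894 [677.6 -11.3]
[(0.8, array([ 469.4, -132. ,   47.3])), (0.75, array([465.1,  -9.4,  36.6])), (0.68, array([687. , 192.8,  39.6])), (0.55, array([ 475.1, -100.2,   58. ]))]
[]
```

View pics/w2.png

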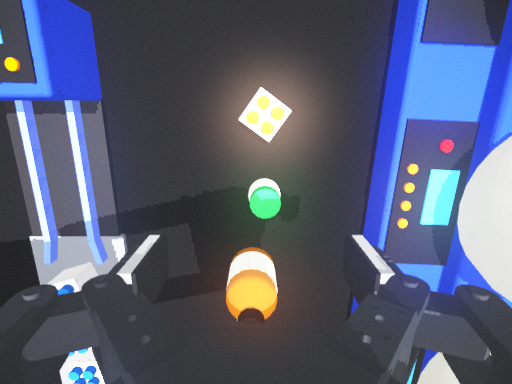

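d's caps show at px (264,102), (278,114), (252,117), (267,127), and the bench around it is clear with the jar at (265,200).

```bash
python3 - <<'E'
from h import *
np.set_printoptions(precision=1,suppress=True)
d=np.load("w2.npz");c=(d["K"],d["T"]);im=cv2.imread("pics/w2.png")
P=[]
for ce,a in blobs(im,(18,100,180),(40,255,255)):
    if 230<ce[0]<300 and 80<ce[1]<150: P.append(ray(0,ce,49.5,c)); print(ce,a,P[-1][:2])
C,an,r=four(P);print(C,an,r)
t=cv2.imread("pics/t2.png")
for lo in(0,172): print("red",[(ce,a,ray("top",ce,84)[:2]) for ce,a in blobs(t,(lo,150,90),(lo+8,255,255),4) if 290<ce[0]<350 and 110<ce[1]<160])
plan([C[0],C[1],120],np.radians(90+an),5); plan([C[0],C[1],120],np.radians(90+an+(90 if an<0 else -90)),5)
E
```

```text
[262.7 102.2] 118 [683.  203.8]
[277.3 113.4] 112 [698.2 193.7]
[252.1 117.2] 115 [673.2 189. ]
[266.5 127.7] 112 [688.1 179.3]
[685.6 191.5] -33.71835222005393 [12.6 12.7 12.7 12.4]
red [(array([320. , 127.9]), np.int32(21), array([ 675.7, -181.4]))]
red []
tilt 0.01 from [678.7 129.8 210.6] yaw 92.52 clk 9.38
[[85,[12.3,1.9,18.1],[0,0,7.25]],[85,[12.4,0.4,18.1],[0,0,7.25]],[85,[12.3,-1.2,18.1],[0,0,7.25]],[85,[12.1,-2.8,18.1],[0,0,7.25]],[85,[11.7,-4.3,18.1],[0,0,7.25]]]
tilt 0.01 from [678.7 129.8 210.6] yaw 92.52 clk 9.38
[[85,[12.3,1.9,18.1],[0,0,-10.75]],[85,[11.7,4.2,18.1],[0,0,-10.75]],[85,[10.7,6.3,18.1],[0,0,-10.75]],[85,[9.3,8.2,18.1],[0,0,-10.75]],[85,[7.6,9.8,18.1],[0,0,-10.75]]]
```

>>> {"method": "servo_tool", "body": {"rows": [[85, [12.3, 1.9, 18], [0, 0, 7.25]], [85, [12.4, 0.4, 18], [0, 0, 7.25]], [85, [12.3, -1.2, 18], [0, 0, 7.25]], [85, [12.1, -2.8, 18], [0, 0, 7.25]], [85, [11.7, -4.3, 18], [0, 0, 7.25]], [85, [0, 0, 40], [0, 0, 0]], [85, [0, 0, 40], [0, 0, 0]], [85, [0, 0, 29], [0, 0, 0]]]}}

```text
clock: 10.38
eef_pos: [684.8, 191.9, 9.7]
tcp_rot: [-3.141, 0.001, 0.983]
contact_force: [-1.3, -0.3, 0.1]
opening: 0.998
```

>>> {"method": "servo_tool", "body": {"rows": [[85, [0, 0, 0], [0, 0, 0]], [30, [0, 0, 0], [0, 0, 0]], [30, [0, 0, 0], [0, 0, 0]], [30, [0, 0, 0], [0, 0, 0]], [30, [0, 0, 0], [0, 0, 0]], [30, [0, 0, 0], [0, 0, 0]]], "force": 40}}

```text
clock: 11.12
eef_pos: [686.5, 193.0, 13.4]
tcp_rot: [3.14, -0.002, 0.984]
contact_force: [-0.2, -0.3, 6.6]
opening: 0.456
```

```bash
python3 - <<'E'
from h import *
np.set_printoptions(precision=2,suppress=True)
d=np.load("w1.npz");c=(d["K"],d["T"]);im=cv2.imread("pics/w1raw.png");h=cv2.cvtColor(im,cv2.COLOR_BGR2HSV)
m=(h[...,2]>220)&(h[...,1]<60)&(h[...,0]>90)&(h[...,0]<112)
L=[];Rr=[]
for r in range(20,132):
    for lo,hi,A in((236,262,L),(278,300,Rr)):
        u=np.where(m[r,lo:hi])[0]
        if len(u)>3: A.append(ray(0,(lo+u.mean(),r),22,c)[:2])
L,Rr=np.array(L),np.array(Rr)
fl=np.polyfit(L[:,1],L[:,0],1);fr=np.polyfit(Rr[:,1],Rr[:,0],1)
print(len(L),len(Rr),fl,fr, "sep",np.polyval(fr,100)-np.polyval(fl,100),"angle",np.degrees(np.arctan([-fl[0],-fr[0]])))
print("center x at y=30,100:",[(np.polyval(fr,y)+np.polyval(fl,y))/2 for y in(30,100)])
p,R,s=pose();print(p,s["tcp_rot"],s["opening"],s["contact_force"])
E
```

```text
112 112 [ -0.05 428.73] [ -0.05 482.84] sep 53.98696413842998 angle [2.64 2.72]
center x at y=30,100: [np.float64(454.37912655633926), np.float64(451.10193503220626)]
[686.49 193.04  13.37] [ 3.14 -0.    0.98] 0.45616915338370434 [-0.2  -0.27  6.63]
```

```bash
cat >> h.py <<'E'
TH=np.radians(2.68); O=np.array([454.4,31.2]); EX=np.array([np.cos(TH),np.sin(TH)]); EY=np.array([-np.sin(TH),np.cos(TH)])
def tr(x,y): return O+x*EX+y*EY
def intray(p): q=np.array(p[:2])-O; return np.array([q@EX,q@EY])
E
python3 - <<'E'
from h import *
y0=np.radians(56.3);y1=np.radians(92.7)
plan([565,190,120],y0,3,([686,193,60],y0),30)
t=tr(0,-232);print(t)
plan([*t,120],y1,9,([565,190,120],y0),30)
E
```

```text
[[30,[-23.2,-33.0,-20.0],[0,0,-0.0]],[30,[-23.2,-33.0,-20.0],[0,0,-0.0]],[30,[-23.2,-33.0,-20.0],[0,0,-0.0]]]
[ 465.24780252 -200.54625171]
[[30,[-42.3,14.9,-0.0],[0,0,-4.04]],[30,[-43.2,11.8,-0.0],[0,0,-4.04]],[30,[-43.9,8.8,-0.0],[0,0,-4.04]],[30,[-44.4,5.6,-0.0],[0,0,-4.04]],[30,[-44.7,2.5,-0.0],[0,0,-4.04]],[30,[-44.8,-0.7,-0.0],[0,0,-4.04]],[30,[-44.6,-3.8,-0.0],[0,0,-4.04]],[30,[-44.2,-7.0,-0.0],[0,0,-4.04]]]
[[30,[-43.6,-10.1,-0.0],[0,0,-4.04]]]
```

>>> {"method": "servo_tool", "body": {"rows": [[30, [0, 0, -25], [0, 0, 0]], [30, [0, 0, -25], [0, 0, 0]], [30, [-23, -33, -20], [0, 0, 0]], [30, [-23, -33, -20], [0, 0, 0]], [30, [-23, -33, -20], [0, 0, 0]], [30, [-42.3, 14.9, 0], [0, 0, -4.05]], [30, [-43.2, 11.8, 0], [0, 0, -4.05]], [30, [-43.9, 8.8, 0], [0, 0, -4.05]]]}}

```text
clock: 12.12
eef_pos: [531.2, 59.0, 122.2]
tcp_rot: [3.141, -0.0, 1.199]
contact_force: [1.4, -0.7, -0.6]
opening: 0.46
```

>>> {"method": "servo_tool", "body": {"rows": [[30, [-44.4, 5.6, 0], [0, 0, -4.05]], [30, [-44.7, 2.5, 0], [0, 0, -4.05]], [30, [-44.8, -0.7, 0], [0, 0, -4.05]], [30, [-44.6, -3.8, 0], [0, 0, -4.05]], [30, [-44.2, -7, 0], [0, 0, -4.05]], [30, [-43.6, -10.1, 0], [0, 0, -4.05]], [30, [0, 0, 40], [0, 0, 0]], [30, [0, 0, 25], [0, 0, 0]]]}}

```text
clock: 13.12
eef_pos: [464.9, -201.0, 55.9]
tcp_rot: [3.141, 0.0, 1.618]
contact_force: [-0.5, -0.8, -1.6]
opening: 0.461
```

>>> {"method": "servo_tool", "body": {"rows": [[30, [0, 0, 10], [0, 0, 0]], [30, [0, 0, 0], [0, 0, 0]]]}}

```text
clock: 13.38
eef_pos: [465.3, -200.2, 46.6]
tcp_rot: [-3.141, -0.0, 1.62]
contact_force: [-0.1, -0.8, -1.6]
opening: 0.462
```

```bash
python3 - <<'E'
from h import *
p,R,s=pose();print(intray(p),s["contact_force"],s["opening"])
t=tr(0,-232);plan([*t,21.5],np.radians(92.7),3,op=30)
E
```

```text
[ 1.12397823e-01 -2.31658242e+02] [-0.11158874 -0.80962709 -1.6167632 ] 0.46163340244585954
tilt 0.03 from [ 465.3 -200.2   46.6] yaw 92.82 clk 13.38
[[30,[-0.1,-0.0,8.4],[0,0,0.04]],[30,[-0.1,-0.0,8.4],[0,0,0.04]],[30,[-0.1,-0.0,8.4],[0,0,0.04]]]
```

>>> {"method": "servo_tool", "body": {"rows": [[30, [0, 0, 15], [0, 0, 0]], [30, [0, 0, 9], [0, 0, 0]], [30, [0, 0, 1], [0, 0, 0]], [30, [0, 0, 0], [0, 0, 0]]]}}

```text
clock: 13.88
eef_pos: [465.4, -200.3, 21.5]
tcp_rot: [-3.142, -0.0, 1.62]
contact_force: [-0.2, 0.2, -0.6]
opening: 0.46
```

```bash
python3 - <<'E'
from h import *
t=tr(0,-232);y0=np.radians(92.7)
A=np.array([457.5,-28.3]);B=np.array([463.3,-87.9]);C=np.array([470.2,-143.7])
for q in(A,B,C):print(intray(q).round(1))
plan([*A,90],np.radians(109.6),4,([*t,90],y0))
ta=tr(0,-58);print(ta); plan([*ta,24],y0,2,([*A,24],np.radians(109.6)),30)
E
```

```text
[  0.3 -59.6]
[   3.3 -119.4]
[   7.6 -175.4]
[[85,[43.1,0.1,-0.0],[0,0,-4.22]],[85,[43.0,3.3,-0.0],[0,0,-4.22]],[85,[42.6,6.4,-0.0],[0,0,-4.22]],[85,[42.0,9.5,-0.0],[0,0,-4.22]]]
[457.11195063 -26.73656293]
[[30,[0.8,0.1,-0.0],[0,0,8.45]],[30,[0.8,-0.0,-0.0],[0,0,8.45]]]
```

>>> {"method": "servo_tool", "body": {"rows": [[30, [0, 0, 1.5], [0, 0, 0]], [60, [0, 0, 0], [0, 0, 0]], [60, [0, 0, 0], [0, 0, 0]], [60, [0, 0, -15], [0, 0, 0]], [85, [0, 0, -54], [0, 0, 0]]]}}

```text
clock: 14.5
eef_pos: [463.6, -199.5, 88.4]
tcp_rot: [-3.137, -0.002, 1.62]
contact_force: [0.2, -0.8, 0.5]
opening: 0.89
```

>>> {"method": "servo_tool", "body": {"rows": [[85, [43.1, 0.1, 0], [0, 0, -4.2]], [85, [43, 3.3, 0], [0, 0, -4.2]], [85, [42.6, 6.4, 0], [0, 0, -4.2]], [85, [42, 9.5, 0], [0, 0, -4.2]], [85, [0, 0, 30], [0, 0, 0]], [85, [0, 0, 30], [0, 0, 0]], [85, [0, 0, 11], [0, 0, 0]], [85, [0, 0, 0], [0, 0, 0]]]}}

```text
clock: 15.5
eef_pos: [457.2, -28.3, 18.2]
tcp_rot: [-3.141, -0.0, 1.913]
contact_force: [0.0, 0.7, 1.3]
opening: 0.993
```

>>> {"method": "servo_tool", "body": {"rows": [[30, [0, 0, 0], [0, 0, 0]], [30, [0, 0, 0], [0, 0, 0]], [30, [0, 0, 0], [0, 0, 0]], [30, [0, 0, 0], [0, 0, 0]], [30, [0, 0, -10], [0, 0, 0]], [30, [0, 0, 0], [0, 0, 0]]]}}

```text
clock: 16.25
eef_pos: [458.0, -28.2, 28.9]
tcp_rot: [3.14, 0.001, 1.913]
contact_force: [0.9, -0.4, -1.2]
opening: 0.461
```

```bash
python3 - <<'E'
from h import *
p,R,s=pose();print(intray(p),s["contact_force"],s["opening"])
plan([*tr(0,-58),p[2]],np.radians(92.7),2,op=30)
E
```

```text
[  0.80517699 -59.52622104] [ 0.89938759 -0.3809183  -1.23794224] 0.4606548233467142
tilt 0.08 from [458.  -28.2  28.9] yaw 109.6 clk 16.25
[[30,[0.8,-0.2,-0.0],[0,0,8.45]],[30,[0.8,-0.3,-0.0],[0,0,8.45]]]
```

>>> {"method": "servo_tool", "body": {"rows": [[30, [0.8, -0.2, 0], [0, 0, 8.45]], [30, [0.8, -0.3, 0], [0, 0, 8.45]], [30, [0, 0, 0], [0, 0, 0]], [30, [0, 0, 5], [0, 0, 0]], [30, [0, 0, 3.5], [0, 0, 0]], [30, [0, 0, 0], [0, 0, 0]]]}}

```text
clock: 17.0
eef_pos: [456.3, -26.7, 19.2]
tcp_rot: [-3.141, -0.0, 1.619]
contact_force: [0.6, -0.3, -1.3]
opening: 0.46
```

```bash
python3 - <<'E'
from h import *
p,R,s=pose();print(intray(p),s["tcp_rot"],s["contact_force"],s["opening"])
B=np.array([463.3,-87.9]);y0=np.radians(92.7);yb=np.radians(107)
plan([*B,90],yb,2,([*tr(0,-58),90],y0))
E
```

```text
[ -0.80024814 -57.96307996] [-3.14098147e+00 -6.62186146e-05  1.61887535e+00] [ 0.62867699 -0.31879258 -1.32311148] 0.4600142008832889
[[85,[-30.7,1.6,-0.0],[0,0,-7.15]],[85,[-30.7,-2.2,-0.0],[0,0,-7.15]]]
```

>>> {"method": "servo_tool", "body": {"rows": [[30, [0, 0.4, 1.5], [0, 0, 0]], [30, [0, 0, 0.5], [0, 0, 0]]]}}

```text
clock: 17.25
eef_pos: [456.5, -26.7, 18.8]
tcp_rot: [-3.141, -0.0, 1.619]
contact_force: [-10.7, 0.4, 35.1]
opening: 0.464
```

>>> {"method": "servo_tool", "body": {"rows": [[60, [0, 0, -0.5], [0, 0, 0]], [60, [0, 0, 0], [0, 0, 0]], [60, [0, 0, -20], [0, 0, 0]], [85, [0, 0, -50], [0, 0, 0]], [85, [-30.7, 1.6, 0], [0, 0, -7.15]], [85, [-30.7, -2.2, 0], [0, 0, -7.15]], [85, [0, 0, 30], [0, 0, 0]], [85, [0, 0, 28], [0, 0, 0]]]}}

```text
clock: 18.25
eef_pos: [463.4, -88.5, 29.5]
tcp_rot: [3.141, 0.001, 1.867]
contact_force: [0.4, 0.2, -0.2]
opening: 0.994
```

```bash
python3 - <<'E'
from h import *
plan([463.3,-87.9,18.5],np.radians(107),2)
E
```

```text
tilt 0.06 from [463.4 -88.5  29.5] yaw 106.96 clk 18.25
[[85,[0.3,0.0,5.5],[0,0,-0.02]],[85,[0.3,0.0,5.5],[0,0,-0.02]]]
```

>>> {"method": "servo_tool", "body": {"rows": [[85, [0.3, 0, 8], [0, 0, 0]], [85, [0, 0, 3], [0, 0, 0]], [30, [0, 0, 0], [0, 0, 0]], [30, [0, 0, 0], [0, 0, 0]], [30, [0, 0, 0], [0, 0, 0]], [30, [0, 0, 0], [0, 0, 0]], [30, [0, 0, -10], [0, 0, 0]], [30, [0, 0, 0], [0, 0, 0]]]}}

```text
clock: 19.25
eef_pos: [463.6, -87.8, 30.0]
tcp_rot: [3.14, 0.001, 1.868]
contact_force: [-0.1, -0.5, -1.9]
opening: 0.461
```

```bash
python3 - <<'E'
from h import *
p,R,s=pose();print(intray(p),s["contact_force"],s["opening"])
plan([*tr(0,-101),p[2]],np.radians(92.7),2,op=30)
E
```

```text
[   3.59012973 -119.25375537] [-0.07911086 -0.48866945 -1.8665684 ] 0.4613552154520579
tilt 0.09 from [463.6 -87.8  30. ] yaw 107.0 clk 19.25
[[30,[9.3,0.5,-0.0],[0,0,7.15]],[30,[9.3,-0.6,-0.0],[0,0,7.15]]]
```

>>> {"method": "servo_tool", "body": {"rows": [[30, [9.3, 0.5, 0], [0, 0, 7.15]], [30, [9.3, -0.6, 0], [0, 0, 7.15]], [30, [0, 0, 0], [0, 0, 0]], [30, [0, 0, 6], [0, 0, 0]], [30, [0, 0, 2.5], [0, 0, 0]], [30, [0, 0, 1], [0, 0, 0]]]}}

```text
clock: 20.0
eef_pos: [458.4, -69.8, 19.8]
tcp_rot: [-3.141, -0.0, 1.619]
contact_force: [-7.0, 1.5, 23.9]
opening: 0.461
```

```bash
python3 - <<'E'
from h import *
p,R,s=pose();print(p,intray(p),s["tcp_rot"],s["contact_force"])
plan([470.2,-143.7,90],np.radians(98),2,([*tr(0,-101),90],np.radians(92.7)))
E
```

```text
[458.44594076 -69.76410195  19.83760015] [  -0.67934066 -101.04285237] [-3.14098454e+00 -8.08644000e-05  1.61870137e+00] [-7.04493602  1.52522907 23.91593933]
[[85,[-37.2,3.8,-0.0],[0,0,-2.65]],[85,[-37.4,2.1,-0.0],[0,0,-2.65]]]
```

>>> {"method": "servo_tool", "body": {"rows": [[60, [0, 0, -0.5], [0, 0, 0]], [60, [0, 0, 0], [0, 0, 0]], [60, [0, 0, -20], [0, 0, 0]], [85, [0, 0, -50], [0, 0, 0]], [85, [-37.2, 3.4, 0], [0, 0, -2.65]], [85, [-37.4, 2.1, 0], [0, 0, -2.65]], [85, [0, 0, 30], [0, 0, 0]], [85, [0, 0, 28], [0, 0, 0]]]}}

```text
clock: 21.0
eef_pos: [469.6, -144.3, 31.6]
tcp_rot: [3.141, 0.0, 1.71]
contact_force: [-0.7, 0.2, -0.4]
opening: 0.999
```

```bash
python3 - <<'E'
from h import *
plan([470.2,-143.7,18.5],np.radians(98),2)
E
```

```text
tilt 0.06 from [ 469.6 -144.3   31.6] yaw 97.96 clk 21.0
[[85,[0.3,0.4,6.5],[0,0,-0.02]],[85,[0.3,0.4,6.5],[0,0,-0.02]]]
```

>>> {"method": "servo_tool", "body": {"rows": [[85, [0.6, 0.6, 9], [0, 0, 0]], [85, [0, 0, 3], [0, 0, 0]], [30, [0, 0, 0], [0, 0, 0]], [30, [0, 0, 0], [0, 0, 0]], [30, [0, 0, 0], [0, 0, 0]], [30, [0, 0, 0], [0, 0, 0]], [30, [0, 0, -10], [0, 0, 0]], [30, [0, 0, 0], [0, 0, 0]]]}}

```text
clock: 22.0
eef_pos: [470.4, -143.1, 31.1]
tcp_rot: [3.14, 0.001, 1.711]
contact_force: [0.4, 0.1, -1.4]
opening: 0.461
```

```bash
python3 - <<'E'
from h import *
p,R,s=pose();print(intray(p),s["contact_force"],s["opening"])
plan([*tr(-.3,-144),p[2]],np.radians(92.7),2,op=30)
E
```

```text
[   7.8652036  -174.86103076] [ 0.38123653  0.08551603 -1.41074993] 0.46120622954065943
tilt 0.1 from [ 470.4 -143.1   31.1] yaw 98.01 clk 22.0
[[30,[15.7,-2.6,-0.0],[0,0,2.65]],[30,[15.6,-3.4,-0.0],[0,0,2.65]]]
```

>>> {"method": "servo_tool", "body": {"rows": [[30, [15.7, -2.4, 0], [0, 0, 2.65]], [30, [15.6, -3.2, 0], [0, 0, 2.65]], [30, [0, 0, 0], [0, 0, 0]], [30, [0, 0, 6], [0, 0, 0]], [30, [0, 0, 3], [0, 0, 0]], [30, [0, 0, 1.5], [0, 0, 0]]]}}

```text
clock: 22.75
eef_pos: [460.7, -112.9, 20.8]
tcp_rot: [-3.141, -0.0, 1.618]
contact_force: [-12.0, 2.8, 51.1]
opening: 0.464
```

```bash
python3 - <<'E'
from h import *
p,R,s=pose();print(p,intray(p),s["tcp_rot"],s["contact_force"])
plan([*tr(0,-232),90],np.radians(92.7),2,([*intray(p)*0+p[:2],90],np.radians(92.7)))
E
```

```text
[ 460.74952547 -112.89707642   20.81517672] [  -0.39507716 -144.23636095] [-3.14125256e+00 -7.01181656e-05  1.61794425e+00] [-11.97303932   2.79131459  51.11038019]
[[85,[-43.9,0.2,-0.0],[0,0,-0.0]],[85,[-43.9,0.2,-0.0],[0,0,-0.0]]]
```

>>> {"method": "servo_tool", "body": {"rows": [[60, [0, 0, -1.5], [0, 0, 0]], [60, [0, 0, 0], [0, 0, 0]], [60, [0, 0, -20], [0, 0, 0]], [85, [0, 0, -50], [0, 0, 0]], [85, [-43.9, 0.3, -10], [0, 0, 0]], [85, [-43.9, 0.3, 0], [0, 0, 0]], [85, [0, 0, 0], [0, 0, 0]]]}}

```text
clock: 23.62
eef_pos: [465.9, -202.7, 101.2]
tcp_rot: [3.14, 0.001, 1.615]
contact_force: [-0.3, 0.7, -0.1]
opening: 0.998
```

```bash
python3 - <<'E'
from h import *
np.set_printoptions(precision=1,suppress=True)
c=cal("wrist");p,R,s=pose();im=grab_frame("wrist");print(s["clock"],p,s["tcp_rot"])
cv2.imwrite("pics/w3.png",im);np.savez("w3.npz",K=c[0],T=c[1])
for lo,hi in (((95,120,100),(115,255,255)),((10,100,150),(40,255,255))):
    for ce,a in blobs(im,lo,hi,30): print(ce,a,intray(ray(0,ce,57.5,c)))
plan([*tr(0,-232),18.5],np.radians(92.7),3)
E
```

```text
23.625 [ 465.9 -202.7  101.2] [3.1 0.  1.6]
[236.2   9. ] 400 [  -9.3 -113.2]
[268.4   9. ] 404 [   8.7 -113.2]
[235.2  57.9] 239 [ -10.4 -138.4]
[271.1  57.6] 172 [  10.5 -138.3]
[236.   92.3] 233 [ -10.3 -157.5]
[269.4  94.6] 176 [   9.7 -158.8]
[ 88.3 254.9] 1371 [-115.4 -264.6]
[504.4 177.4] 105 [ 162.4 -210.4]
[268.  197.3] 323 [   9.4 -223.3]
[241.2 197.9] 321 [  -8.3 -223.6]
[241.6 223.2] 315 [  -8.3 -241.5]
[268.4 222.9] 311 [   9.8 -241.4]
tilt 0.01 from [ 465.2 -201.2  100.8] yaw 92.57 clk 23.68
[[85,[0.2,0.0,27.4],[0,0,-0.04]],[85,[0.2,0.0,27.4],[0,0,-0.04]],[85,[0.2,0.0,27.4],[0,0,-0.04]]]
```

View pics/w3.png

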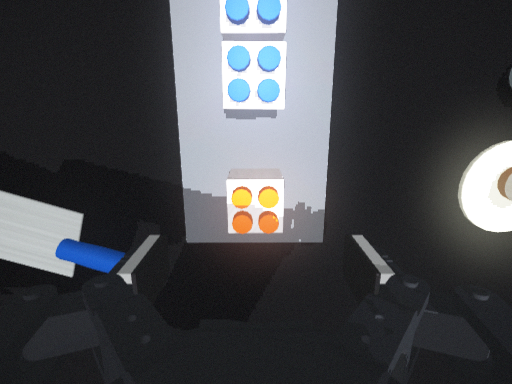

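>>> {"method": "servo_tool", "body": {"rows": [[85, [0.2, 0.5, 35], [0, 0, -0.1]], [85, [0.2, 0, 32], [0, 0, 0]], [85, [0, 0, 15], [0, 0, 0]], [30, [0, 0, 0], [0, 0, 0]], [30, [0, 0, 0], [0, 0, 0]], [30, [0, 0, 0], [0, 0, 0]], [30, [0, 0, 0], [0, 0, 0]], [30, [0, 0, -1.5], [0, 0, 0]]]}}

```text
clock: 24.68
eef_pos: [466.1, -199.9, 21.2]
tcp_rot: [3.141, 0.0, 1.62]
contact_force: [0.7, 0.2, -0.7]
opening: 0.461
```

```bash
python3 - <<'E'
from h import *
p,R,s=pose();print(p,intray(p),s["tcp_rot"],s["contact_force"],s["opening"])
plan([*tr(0,-192),p[2]],np.radians(92.7),4,op=30)
E
```

```text
[ 466.06021067 -199.88021176   21.16244053] [   0.84266212 -231.37267492] [3.14075616e+00 4.10135815e-04 1.61959187e+00] [ 0.65365486  0.24257573 -0.72329116] 0.4610076164649589
tilt 0.05 from [ 466.1 -199.9   21.2] yaw 92.8 clk 24.68
[[30,[9.8,-0.2,-0.0],[0,0,0.02]],[30,[9.8,-0.2,-0.0],[0,0,0.02]],[30,[9.8,-0.2,-0.0],[0,0,0.02]],[30,[9.8,-0.2,-0.0],[0,0,0.02]]]
```

>>> {"method": "servo_tool", "body": {"rows": [[30, [10, -0.3, 0], [0, 0, 0]], [30, [10, -0.3, 0], [0, 0, 0]], [30, [10, -0.3, 0], [0, 0, 0]], [30, [6, 0, 0], [0, 0, 0]], [30, [5, 0, 0], [0, 0, 0]], [30, [5, 0, 0], [0, 0, 0]], [30, [5, 0, 0], [0, 0, 0]], [30, [5, 0, 0], [0, 0, 0]]]}}

```text
clock: 25.68
eef_pos: [462.3, -143.8, 20.6]
tcp_rot: [3.141, 0.0, 1.62]
contact_force: [-0.8, -4.0, -2.5]
opening: 0.467
```

```bash
python3 - <<'E'
from h import *
np.set_printoptions(precision=1,suppress=True)
c=cal("wrist");p,R,s=pose();im=grab_frame("wrist");print(s["clock"],p,intray(p),s["tcp_rot"],s["contact_force"],s["opening"])
cv2.imwrite("pics/w4.png",im);np.savez("w4.npz",K=c[0],T=c[1])
for ce,a in blobs(im,(95,120,100),(115,255,255),30): print(ce,a,intray(ray(0,ce,57.5,c)))
t=grab_frame("top");cv2.imwrite("pics/t4.png",cv2.resize(t[150:260,150:350],None,fx=3,fy=3,interpolation=cv2.INTER_CUBIC))
E
```

```text
25.675 [ 462.3 -143.8   20.6] [  -0.3 -175.2] [3.1 0.  1.6] [-0.8 -4.  -2.5] 0.46699846767839076
[227.8  46.5] 1470 [ -9.  -88.7]
[281.9  46.5] 1456 [  8.7 -88.6]
[228.8 102.7] 1233 [  -9.  -106.2]
[280.6 103. ] 1230 [   8.7 -106.3]
[230.6 164.7] 1089 [  -8.9 -127.7]
[279.2 164.7] 1100 [   8.7 -127.7]
[231.7 209.6] 1090 [  -8.8 -144.8]
[277.8 209.7] 1076 [   8.5 -144.8]
```

View pics/w4.png

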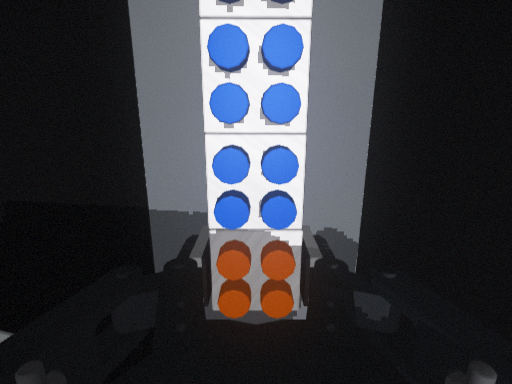

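The row is straight and closed: seams at y≈18, 133 and 229 px, d held in the jaws. Pushing on while gripping d.

>>> {"method": "servo_tool", "body": {"rows": [[30, [6, 0, 0], [0, 0, 0]], [30, [6, 0, 0], [0, 0, 0]], [30, [6, 0, 0], [0, 0, 0]], [30, [6, 0, 0], [0, 0, 0]], [30, [6, 0, 0], [0, 0, 0]], [30, [6, 0, 0], [0, 0, 0]], [30, [6, 0, 0], [0, 0, 0]], [30, [6, 0, 0], [0, 0, 0]]]}}

```text
clock: 26.78
eef_pos: [459.9, -95.5, 20.6]
tcp_rot: [3.141, 0.0, 1.62]
contact_force: [-0.2, -4.4, -0.8]
opening: 0.466
```

```bash
python3 - <<'E'
from h import *
np.set_printoptions(precision=1,suppress=True)
p,R,s=pose();print(p,intray(p),s["tcp_rot"],s["contact_force"],s["opening"])
E
```

```text
[459.9 -95.5  20.6] [  -0.5 -126.8] [3.1 0.  1.6] [-0.2 -4.4 -0.8] 0.4662159603520006
```

>>> {"method": "servo_tool", "body": {"rows": [[30, [6, 0, 0], [0, 0, 0]], [30, [6, 0, 0], [0, 0, 0]], [30, [6, 0, 0], [0, 0, 0]], [30, [6, 0, 0], [0, 0, 0]], [30, [6, 0, 0], [0, 0, 0]], [30, [6, 0, 0], [0, 0, 0]], [30, [6, 0, 0], [0, 0, 0]], [30, [6, 0, 0], [0, 0, 0]]]}}

```text
clock: 27.78
eef_pos: [457.5, -47.6, 20.6]
tcp_rot: [3.142, 0.0, 1.62]
contact_force: [0.1, -4.4, 1.1]
opening: 0.467
```

```bash
python3 - <<'E'
from h import *
np.set_printoptions(precision=1,suppress=True)
c=cal("wrist");p,R,s=pose();im=grab_frame("wrist");print(p,intray(p),s["tcp_rot"],s["contact_force"],s["opening"])
for ce,a in blobs(im,(95,120,100),(115,255,255),30): print(ce,a,intray(ray(0,ce,57.5,c)))
E
```

```text
[457.5 -47.6  20.6] [ -0.6 -78.8] [3.1 0.  1.6] [ 0.1 -4.4  1.1] 0.4673326960439987
[191.3  35.3] 1007 [-21.  11.]
[323.8  18.1] 276 [21.5 16. ]
[228.2  47.1] 1504 [-9.2  7.5]
[282.1  47. ] 1486 [8.4 7.5]
[189.6 123. ] 871 [-23.2 -16.7]
[228.9 102.8] 1235 [-9.3 -9.9]
[280.7 103.1] 1238 [  8.4 -10. ]
[323.6 137.3] 359 [ 23.8 -21.6]
[230.9 164.5] 1097 [ -9.1 -31.3]
[279.4 164.8] 1089 [  8.4 -31.4]
[232.  209.6] 1089 [ -9.1 -48.5]
[278.  209.7] 1083 [  8.3 -48.5]
```

>>> {"method": "servo_tool", "body": {"rows": [[30, [6, 0, 0], [0, 0, 0]], [30, [6, 0, 0], [0, 0, 0]], [30, [4, 0, 0], [0, 0, 0]], [30, [0, 0, 0], [0, 0, 0]], [60, [0, 0, 0], [0, 0, 0]], [60, [0, 0, 0], [0, 0, 0]], [60, [0, 0, -15], [0, 0, 0]], [60, [0, 0, -45], [0, 0, 0]]]}}

```text
clock: 28.82
eef_pos: [455.2, -31.9, 80.5]
tcp_rot: [-3.138, -0.001, 1.619]
contact_force: [1.1, -0.2, 0.5]
opening: 0.705
```

>>> {"method": "servo_tool", "body": {"rows": [[0, [-20, 0, -5], [0, 0, 0]], [0, [-30, 0, 0], [0, 0, 0]], [0, [0, 0, 0], [0, 0, 0]], [0, [0, 0, 0], [0, 0, 0]], [0, [0, 0, 0], [0, 0, 0]], [0, [0, 0, 0], [0, 0, 0]]]}}

```text
clock: 29.58
eef_pos: [459.0, -81.4, 85.6]
tcp_rot: [-3.141, -0.0, 1.62]
contact_force: [0.3, -0.3, -0.5]
opening: -0.0
```

```bash
python3 - <<'E'
from h import *
np.set_printoptions(precision=1,suppress=True)
c=cal("wrist");p,R,s=pose();im=grab_frame("wrist");print(p,intray(p),s["tcp_rot"],s["contact_force"],s["opening"])
cv2.imwrite("pics/w5.png",im)
for lo,hi in (((95,120,100),(115,255,255)),((0,120,150),(40,255,255))):
  for ce,a in blobs(im,lo,hi,60): print(ce,a,intray(ray(0,ce,57.5,c)))
plan([*tr(0,-112),16],np.radians(92.7),2,op=0)
E
```

```text
[459.  -81.4  85.6] [  -0.6 -112.7] [-3.1 -0.   1.6] [ 0.3 -0.3 -0.5] -0.00014855354220948356
[238.1   9.8] 504 [-9.3  3.4]
[272.2   9.6] 500 [8.2 3.5]
[238.6  51. ] 523 [ -9.3 -16. ]
[272.2  51.1] 525 [  8.5 -16. ]
[235.7  84.9] 285 [-11.1 -32.9]
[275.2  83. ] 152 [ 10.4 -32. ]
[239.2 127.2] 423 [ -9.5 -55.6]
[270.6 127.4] 427 [  8.3 -55.7]
[239.6 157.8] 418 [ -9.5 -73. ]
[269.8 158.1] 423 [  8.1 -73.2]
tilt 0.02 from [459.  -81.5  85.5] yaw 92.84 clk 29.62
[[0,[0.4,0.3,34.8],[0,0,0.07]],[0,[0.4,0.3,34.8],[0,0,0.07]]]
```

View pics/w5.png

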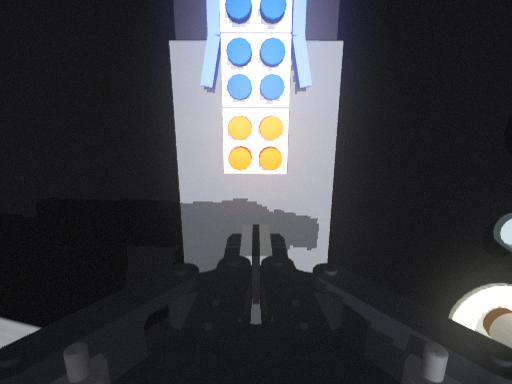

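>>> {"method": "servo_tool", "body": {"rows": [[0, [0, 0, 30], [0, 0, 0]], [0, [0, 0, 30], [0, 0, 0]], [0, [0, 0, 9.5], [0, 0, 0]], [0, [6, 0, 0], [0, 0, 0]], [0, [6, 0, 0], [0, 0, 0]], [0, [6, 0, 0], [0, 0, 0]], [0, [6, 0, 0], [0, 0, 0]], [0, [6, 0, 0], [0, 0, 0]]]}}

```text
clock: 30.62
eef_pos: [458.7, -52.1, 17.0]
tcp_rot: [3.139, 0.001, 1.62]
contact_force: [0.8, -7.3, 3.0]
opening: -0.004
```

>>> {"method": "servo_tool", "body": {"rows": [[0, [6, 0, 0], [0, 0, 0]], [0, [6, 0, 0], [0, 0, 0]], [0, [6, 0, 0], [0, 0, 0]], [0, [6, 0, 0], [0, 0, 0]], [0, [6, 0, 0], [0, 0, 0]], [0, [6, 0, 0], [0, 0, 0]]]}}

```text
clock: 31.38
eef_pos: [456.9, -16.1, 16.9]
tcp_rot: [3.139, 0.001, 1.62]
contact_force: [0.1, -7.2, 4.1]
opening: 0.003
```

```bash
python3 - <<'E'
from h import *
np.set_printoptions(precision=1,suppress=True)
c=cal("wrist");p,R,s=pose();im=grab_frame("wrist");print(s["clock"],p,intray(p),s["tcp_rot"],s["contact_force"])
for lo,hi in (((95,120,100),(115,255,255)),((0,120,150),(40,255,255))):
  for ce,a in blobs(im,lo,hi,60): print(ce,a,intray(ray(0,ce,57.5,c)))
E
```

```text
31.375 [456.9 -16.1  16.9] [  0.3 -47.4] [3.1 0.  1.6] [ 0.1 -7.2  4.1]
[189.6 114.5] 2697 [-21.4  17.7]
[222.5   8. ] 617 [-9.6 49.2]
[280.2   7.1] 561 [ 8.  49.5]
[321.5  11.3] 319 [20.7 48.4]
[224.3  67.4] 1487 [-9.5 32.3]
[279.5  67.2] 1475 [ 8.2 32.4]
[225.8 123.6] 1261 [-9.4 14.8]
[278.5 123.7] 1251 [ 8.2 14.8]
[315.6 168.8] 1395 [21.6 -0.6]
[277.2 186. ] 1088 [ 8.3 -6.8]
[227.3 186. ] 1084 [-9.4 -6.9]
[276.5 232. ] 973 [  8.4 -24.5]
[228.5 232.3] 956 [ -9.4 -24.6]
```

>>> {"method": "servo_tool", "body": {"rows": [[0, [6, 0, 0], [0, 0, 0]], [0, [6, 0, 0], [0, 0, 0]], [0, [6, 0, 0], [0, 0, 0]], [0, [6, 0, 0], [0, 0, 0]], [0, [6, 0, 0], [0, 0, 0]], [0, [4, 0, 0], [0, 0, 0]]]}}

```text
clock: 32.17
eef_pos: [455.1, 17.8, 16.9]
tcp_rot: [3.14, 0.001, 1.62]
contact_force: [1.0, -8.4, 6.7]
opening: 0.001
```

>>> {"method": "servo_tool", "body": {"rows": [[0, [2, 0, 0], [0, 0, 0]], [0, [2, 0, 0], [0, 0, 0]]]}}

```text
clock: 32.42
eef_pos: [454.9, 21.6, 16.9]
tcp_rot: [3.14, 0.001, 1.62]
contact_force: [0.1, -9.1, 6.2]
opening: 0.003
```

>>> {"method": "servo_tool", "body": {"rows": [[0, [1.5, 0, 0], [0, 0, 0]], [0, [1, 0, 0], [0, 0, 0]]]}}

```text
clock: 32.67
eef_pos: [454.8, 24.1, 16.9]
tcp_rot: [3.14, 0.001, 1.62]
contact_force: [0.4, -8.9, 6.0]
opening: 0.003
```

>>> {"method": "servo_tool", "body": {"rows": [[0, [1, 0, 0], [0, 0, 0]], [0, [0, 0, 0], [0, 0, 0]]]}}

```text
clock: 32.92
eef_pos: [454.7, 25.1, 16.9]
tcp_rot: [3.14, 0.001, 1.62]
contact_force: [-0.0, -8.0, 6.2]
opening: -0.0
```

>>> {"method": "servo_tool", "body": {"rows": [[0, [1, 0, 0], [0, 0, 0]], [0, [1, 0, 0], [0, 0, 0]]]}}

```text
clock: 33.17
eef_pos: [454.7, 25.6, 16.9]
tcp_rot: [3.14, 0.003, 1.622]
contact_force: [1.8, -31.3, 7.3]
opening: 0.003
```

```bash
python3 - <<'E'
from h import *
np.set_printoptions(precision=1,suppress=True)
c=cal("wrist");p,R,s=pose();im=grab_frame("wrist");print(s["clock"],p,intray(p),s["tcp_rot"],s["contact_force"])
cv2.imwrite("pics/w6.png",im)
for lo,hi in (((95,120,100),(115,255,255)),((0,120,150),(40,255,255))):
  for ce,a in blobs(im,lo,hi,60): print(ce,a,intray(ray(0,ce,57.5,c)))
E
```

```text
33.175 [454.7  25.6  16.9] [-0.  -5.7] [3.1 0.  1.6] [  1.8 -31.3   7.3]
[191.6 111.8] 2490 [-21.   60.4]
[223.8   8.8] 703 [-9.6 90.7]
[279.5   8.8] 703 [ 7.4 90.8]
[322.4  12. ] 356 [20.5 90. ]
[224.6  68.1] 1494 [-9.8 73.9]
[279.9  68.1] 1484 [ 7.9 74. ]
[312.2 175.3] 1614 [20.2 38.9]
[226.1 124.4] 1261 [-9.7 56.3]
[278.8 124.4] 1249 [ 8.  56.4]
[227.5 186.8] 1084 [-9.7 34.7]
[277.3 186.8] 1083 [ 8.  34.7]
[228.7 232.8] 957 [-9.6 17. ]
[276.5 233. ] 962 [ 8.1 17. ]
```

>>> {"method": "servo_tool", "body": {"rows": [[0, [-2, 0, 0], [0, 0, 0]], [0, [-15, 0, 0], [0, 0, 0]], [0, [-30, 0, -20], [0, 0, 0]], [0, [-30, 0, -50], [0, 0, 0]], [0, [-20, 0, -60], [0, 0, 0]], [0, [0, 0, -60], [0, 0, 0]], [0, [0, 0, -30], [0, 0, 0]], [0, [0, 0, 0], [0, 0, 0]]]}}

```text
clock: 34.22
eef_pos: [459.7, -69.8, 237.8]
tcp_rot: [3.137, 0.001, 1.619]
contact_force: [-0.1, 0.3, -1.0]
opening: -0.002
```

```bash
python3 - <<'E'
from h import *
np.set_printoptions(precision=1,suppress=True)
c=cal("wrist");p,R,s=pose();im=grab_frame("wrist");print(s["clock"],p,s["contact_force"])
for lo,hi in (((95,120,100),(115,255,255)),((8,120,150),(40,255,255))):
  for ce,a in blobs(im,lo,hi,30): 
    q=intray(ray(0,ce,57.5,c))
    if abs(q[0])<16: print(a,q)
t=grab_frame("scene");a=cv2.resize(t[100:300,60:430],None,fx=2,fy=2,interpolation=cv2.INTER_CUBIC);cv2.imwrite("pics/s6.png",a)
print([(b["conf"],w("scene",b["centre"])) for b in boxes_of("scene","vial")])
cv2.imwrite("pics/w7.png",im)
E
```

```text
34.225 [459.7 -69.8 237.8] [-0.1  0.3 -1. ]
80 [-11.1  56. ]
[(0.76, array([ 686.5, -177.8,   51.7]))]
```

View pics/s6.png

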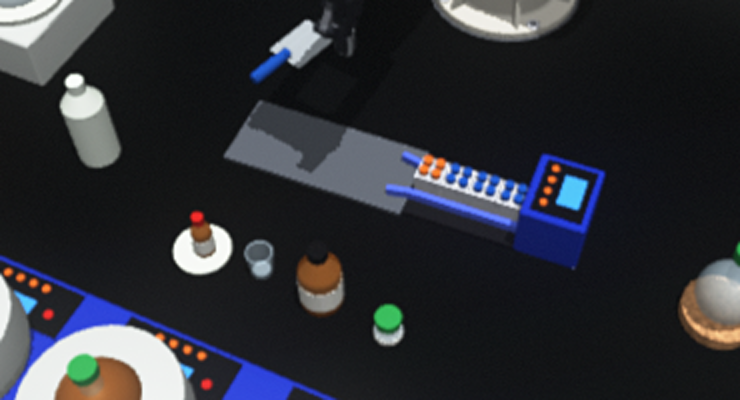

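View pics/w7.png

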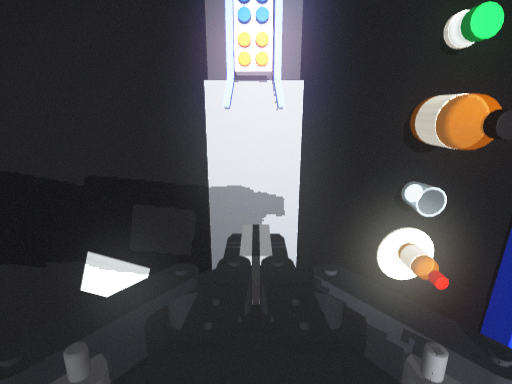

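The scene crop shows the four blocks in the bay against the console and the bottle upright mid-tile at (203,240). The bystanders are in place. The wrist view agrees: d is inside the mouth, with its caps at (253,50).

```bash
python3 -c "
from rig import *
print(sign_off(), sense()['clock'])"
```

```text
the job is handed in; nothing more can be done
the job is handed in; nothing more can be done
```

I've handed the job in, about 34 s into the 69 s limit. The checks I made looked good, but sign-off reports no verdict.

**What I did:**
- I moved the red-capped bottle from the bay onto the white tile.
- I set the stray block at the tail of the row, in line, and squared the other three on the tray.
- I gripped the tail block, closed the row and pushed it partway into the bay.
- I released it and pushed the row home with closed fingers. The push force rose from about 9 N to 31 N at the end stop, after which I withdrew.

**Last checks:**
- **Blocks:** The wrist camera at full push put the three blocks it could measure 0.7–0.9 mm off the centre line. The tail block's centre was about 26 mm inside the mouth, with no visible gaps. After I withdrew, my cap measurement failed because it found only one blob that wasn't clearly a cap. The final state of the blocks rests on the last two pictures, which show the row straight against the console.
- **Bottle:** It stands upright on the tile in both final pictures. The numeric estimates disagreed, ranging from 7 to about 13 mm off the tile's centre, within the 26 mm allowed.
- **Bystanders:** None looked displaced in the last pictures, but I did not measure them.

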